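# Put the setting anvils back in their rack

## Task

On the leatherworker's mat, put the four round steel setting anvils into the bored wooden rack: each one upright and fully down in the pocket made to its own size. Two pockets are already taken by anvils that are too small for them, so those have to come out and go to their own pockets too. Leave the awls, pen, bone folder, thread spool, jar, wax cake and buckle where they are.

Things in the scene. Friction and masses are not known exactly. Their poses are not given: they have to be found in the camera images.
- rack: hardwood rack, fixed on the green mat, 64 x 200 x 12 mm (x, y, z), with a row of four round pockets along its y axis bored right through (the mat is their floor). Origin: centre of its underside, on the mat, whose top is 3 mm above the work surface. From the +y end the pockets are for the 32, 18, 40 and 25 mm anvils. The 32 and 40 mm pockets start with a smaller anvil in them
- anvil_40: round steel setting anvil, a solid upright disc of diameter 40 mm and height 24 mm with a shallow dish in its top and a 2 mm bevelled foot, about 235 g, loose. Origin: centre of its underside, z up. Standing in a pocket it is 12 mm proud of the rack. Starts on the mat or in a wrong pocket of the rack.
- pocket_40 (a point): pocket of the rack for the 40 mm anvil: bore of diameter 43.5 mm, 12 mm deep, 2 mm bevelled rim; this point is the centre of its mouth, level with the rack's top (12 mm above the pocket's floor), at y = -21.25 mm in the rack's frame
- anvil_32: round steel setting anvil, a solid upright disc of diameter 32 mm and height 24 mm with a shallow dish in its top and a 2 mm bevelled foot, about 151 g, loose. Origin: centre of its underside, z up. Standing in a pocket it is 12 mm proud of the rack. Starts on the mat or in a wrong pocket of the rack.
- pocket_32 (a point): pocket of the rack for the 32 mm anvil: bore of diameter 35.5 mm, 12 mm deep, 2 mm bevelled rim; this point is the centre of its mouth, level with the rack's top (12 mm above the pocket's floor), at y = 67.75 mm in the rack's frame
- anvil_25: round steel setting anvil, a solid upright disc of diameter 25 mm and height 24 mm with a shallow dish in its top and a 2 mm bevelled foot, about 92 g, loose. Origin: centre of its underside, z up. Standing in a pocket it is 12 mm proud of the rack. Starts on the mat or in a wrong pocket of the rack.
- pocket_25 (a point): pocket of the rack for the 25 mm anvil: bore of diameter 28.5 mm, 12 mm deep, 2 mm bevelled rim; this point is the centre of its mouth, level with the rack's top (12 mm above the pocket's floor), at y = -71.25 mm in the rack's frame
- anvil_18: round steel setting anvil, a solid upright disc of diameter 18 mm and height 24 mm with a shallow dish in its top and a 2 mm bevelled foot, about 48 g, loose. Origin: centre of its underside, z up. Standing in a pocket it is 12 mm proud of the rack. Starts on the mat or in a wrong pocket of the rack.
- pocket_18 (a point): pocket of the rack for the 18 mm anvil: bore of diameter 21.5 mm, 12 mm deep, 2 mm bevelled rim; this point is the centre of its mouth, level with the rack's top (12 mm above the pocket's floor), at y = 25.25 mm in the rack's frame
- awl_thick: awl with dark wooden handle. Lies along its x axis: handle 95 mm long and up to 28 mm thick from x = -80 to +15 mm, thin 4 mm blade on to x = +80 mm. Origin: on the mat below its axis. Bystander, loose
- awl_pale: awl with mid-brown wooden handle. Lies along its x axis: handle 95 mm long and up to 28 mm thick from x = -80 to +15 mm, thin 4 mm blade on to x = +80 mm. Origin: on the mat below its axis. Bystander, loose
- pen: wooden pen lying along its x axis, 132 mm long, 12 mm thick; origin below its middle. Bystander, loose
- folder: flat white bone folder, 140 x 22 x 6 mm (x, y, z), lying; origin at the centre of its underside. Bystander, loose
- spool: thread spool standing upright, diameter 36 mm, 45 mm high, near an end of the rack; origin at the centre of its underside. Bystander, loose
- wax: small cake of pale beeswax, 30 x 45 x 20 mm (x, y, z), lying; origin at the centre of its underside. Bystander, loose
- buckle: rectangular brass buckle lying flat, 36 x 50 mm (x, y), 7 mm thick; origin at the centre of its underside. Bystander, loose
- jar: closed white jar, diameter 42 mm, 55 mm high, near an end of the rack; origin at the centre of its underside. Bystander, loose
Not all that is in view belongs to the job. What is shaped like the anvil_25 but red is not meant.

How it is judged:
By the outcome, as a careful person would: the job done as asked, in the order asked, and still so for the second after the job is handed in, with the robot touching nothing.
It also fails if it takes over 70 s, if anything falls off the work surface, if the arm or the gripper's body presses on something with over 40 N, if the wrist force passes 120 N, or if a joint passes its speed limit or range.

## Robot

A 6-joint arm with a two-finger parallel gripper is mounted at the origin on the work surface. World frame = base frame: x ahead of the robot, y to its left, z up, the work surface at z = 0. Lengths are in m, angles in rad, forces in N, time in s.
With the tool pointing down it reaches from about 0.35 to 0.85 m from the base axis. Payload 8.1 kg.
Tool frame: the origin (TCP) lies between the finger pads; the fingertips stand 11 mm ahead of it and the grasp point (between the pads) lies 8 mm behind it (tips_ahead is the z of the fingertips in the tool frame, in m); z points along the fingers, y is the line along which they close (so a half turn about z gives the same grasp; the last joint's range is limited). The gripper opens to 93 mm and grips with 3 to 60 N. Pads are 15 mm wide; open, the fingers measure 128 mm over their backs; the gripper's body (75 mm by 188 mm) begins 65 mm behind the grasp point.
Start: joints at [1.241, 0.13, 1.488, -0, 1.523, -0.085], TCP at [0.145, 0.582, 0.23] pointing down, gripper open.
Joint ranges: [-2.96, 2.96], [-0.89, 2.26], [0.02, 2.5], [-1.34, 4.48], [0, 2.73], [-2.66, 2.66]. Speed limits (rad/s): [2.39, 2.39, 2.79, 3.14, 3.14, 3.14].

## Interface

Orientations are given as a rotation vector (axis times angle).
In Python, from plant import read_state, read_camera, close_job, tips_ahead gives the robot as it stands. The module is installed in compiled form; this text tells all that it offers.
- The arm moves only by the tool move_arm, never from a script. Its argument "plan" is a list of rows, each a list of 7 numbers: the turn, a rotation vector about the tool's x, y, z in units of 6 degrees (1.0 is 6 degrees), then the shift along the tool's x, y, z in units of 25 mm (1.0 is 25 mm), then the finger opening in mm, from 0 to 93. A call has exactly 10 rows; each row shifts and turns the commanded pose from where the row before left it, along the tool's axes as they then stand; what a row does not reach is not made up. A row lasts 1/10 s, in which the tool goes at most 50 mm and 8.59 degrees, less where a joint would pass 70% of its speed; a pose out of reach is approached as far as the arm can. A call is refused whole if a number of a shift passes 1 or a number of a turn 1, either way. A call with a gripper value outside its range is refused whole. The fingers move at their own pace and stop on an object; "force" is the grip in N (left out, the last holds). Time passes only in rows, so rows that do not move let the fingers close, or fill a call up. It gives the time, the measured TCP pose, the force, the opening and the grip force at its end, in the units of the state.
- read_state(): the state, without advancing time (a new reading comes with each control period).
- read_camera(name): name is "side" or "top"; returns a dict with "frame" (384x512x3 uint8, red, green, blue), "z_map" (384x512 float32, m along the optical axis (not along the pixel's ray), 0 where there is no reading), "fx", "fy", "cx", "cy" (pixels), "rvec" (rotation vector, rad) and "tvec" (3), from world to camera coordinates, as OpenCV has them. Camera axes: x right, y down, z forward; pixel columns grow to the right and rows downward; lengths in m; the calibration is good to about 2 mm. A picture is of the moment at which its call begins.
- close_job(): hands the job in; it is judged then, once.
The state is a dict: "t": time; "q": joint angles; "dq": joint speeds; "joint_torque": joint torques, N m; "tool_pos": TCP position; "orientation": TCP orientation; "force": force on the tool from outside, world axes, zero at the start; "wrist_torque": the same for the moment, N m; "opening": finger opening in m; "gripper_force": force on a finger pad.
Only numpy, scipy, OpenCV 4.12 (cv2) and the standard library are available. Lean on these libraries where they do the work, as an engineer would, in place of code of your own. Each camera call takes 0.05 s, during which the arm holds its last target. There are 200 camera calls.

## Working session

There is one attempt and no reset: what is moved stays moved. The work goes in short steps, Python scripts to look and compute and a tool call to move; the robot and the scene stay as the last step left them, time stands still between calls to the robot, and variables do not carry over. Pictures are saved under pics/ and viewed, at most 10 in all, crops included, and the job is handed in when it is done.

Besides the shell and the picture viewer there is one more tool, called after "Call:" as name([rows], argument=value, ...), one row to a line, values as JSON. move_arm: Moves the arm, as the interface text tells. Its arguments: {"type":"object","properties":{"plan":{"type":"array","items":{"type":"array","items":{"type":"number"}}},"force":{"type":"number"}},"required":["plan"]}

```bash
mkdir -p pics
cat > h.py <<'E'
import numpy as np, cv2
from plant import *
def cam(n):
    c=read_camera(n); c['R']=cv2.Rodrigues(np.array(c['rvec'],float))[0]; return c
def world(c,u,v,z=None):
    d=np.array([(u-c['cx'])/c['fx'],(v-c['cy'])/c['fy'],1.])
    R=c['R'];t=np.array(c['tvec']).ravel(); o=-R.T@t; w=R.T@d
    s=c['z_map'][int(round(v)),int(round(u))] if z is None else (z-o[2])/w[2]
    return o+s*w
E
python3 - <<'E'
from h import *
for n in('top','side'):
    c=cam(n); cv2.imwrite(f'pics/{n}0.png',cv2.resize(c['frame'][:,:,::-1],(800,600),interpolation=cv2.INTER_CUBIC))
    np.savez(f'{n}0.npz',**c); print(n,c['fx'],-c['R'].T@np.array(c['tvec']).ravel(),c['R'].round(2).tolist())
s=read_state();print(s['t'],s['tool_pos'],s['orientation'],s['opening'],tips_ahead, s['force'])
E
```

```text
top 394.48077773721246 [ 0.4234167 -0.0106581  1.069266 ] [[-0.0, -1.0, -0.01], [-1.0, 0.0, -0.07], [0.07, 0.01, -1.0]]
side 380.30298493170386 [0.38129677 0.85186548 0.64323478] [[-0.99, -0.15, -0.01], [-0.07, 0.55, -0.83], [0.14, -0.82, -0.56]]
0.1 [0.145215   0.58164119 0.22871727] [-3.83446862e-01 -3.11774238e+00  2.52354857e-03] 0.09288007518159894 0.011 [ 0.18446907  0.31629948 -0.49795599]
```

View pics/top0.png

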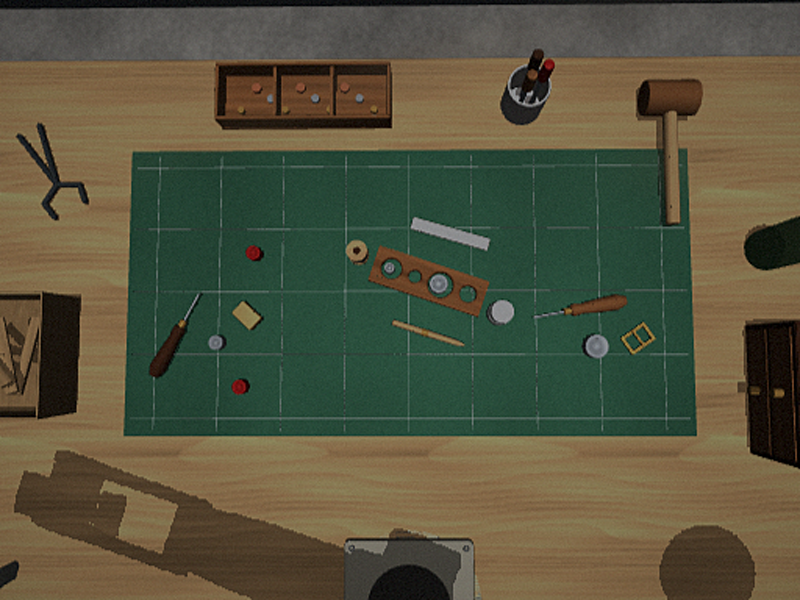

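View pics/side0.png

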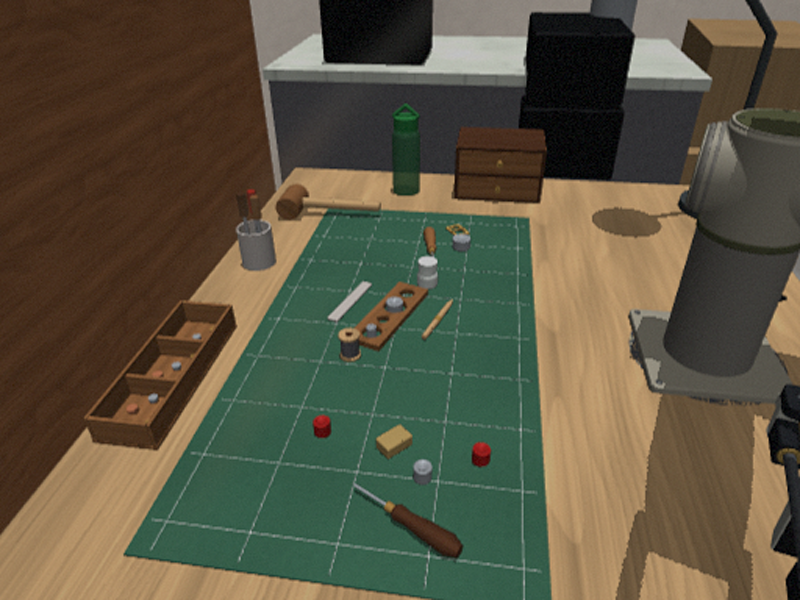

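The top picture (800x600 pixels) shows these candidates:
- **Loose grey discs:** (216,342), probably anvil_25, and (597,346), probably anvil_40.
- **Discs in the rack:** (390,267) in the 32 pocket, probably anvil_18, and (438,285) in the 40 pocket, probably anvil_32.
- **Not meant:** red decoys at (254,253) and (240,386), and the white jar at (502,312), which is taller.

The +y end of the rack is the left one, next to the spool.

Run:
```python
from h import *
c=dict(np.load('top0.npz')); f=c['frame'][:,:,::-1]
S=.64
# crops
a=cv2.resize(f[150:214,230:330],(800,512),interpolation=cv2.INTER_CUBIC)  # x8
def cr(u,v): 
    u,v=int(u*S),int(v*S); print('crop origin',u-16,v-16); return cv2.resize(f[v-16:v+16,u-16:u+16],(256,256),interpolation=cv2.INTER_CUBIC)
b=np.vstack([cr(216,342),cr(597,346)])
im=np.hstack([a,b]); cv2.imwrite('pics/crop0.png',cv2.resize(im,(800,388)))
for n,u,v,r in(('25?',216,342,11),('40?',597,346,14),('p32',390,267,9),('p40',438,285,12),('spool',357,251,14),('jar',502,312,14)):
    u*=S;v*=S;P=[]
    for y in range(int(v-r),int(v+r)+1):
        for x in range(int(u-r),int(u+r)+1):
            if c['z_map'][y,x]>0:
                p=world(c,x,y)
                if p[2]>0.021: P.append(p)
    P=np.array(P); print(n,len(P),P.mean(0).round(4) if len(P) else '',np.median(P[:,2]) if len(P) else '', P.min(0).round(3),P.max(0).round(3), 'diam',(len(P)*4/np.pi)**.5*1.04/394)
```

```text
crop origin 122 202
crop origin 366 205
25? 72 [0.4408 0.3281 0.026 ] 0.025965326396000465 [0.429 0.316 0.022] [0.453 0.34  0.031] diam 0.02527309471781665
40? 177 [ 0.4333 -0.3162  0.0259] 0.026005529167940855 [ 0.415 -0.337  0.021] [ 0.452 -0.297  0.033] diam 0.039625869959076916
p32 37 [0.5675 0.0328 0.0258] 0.025618001644487354 [0.559 0.009 0.021] [0.575 0.041 0.032] diam 0.01811728177228631
p40 107 [ 0.5398 -0.0504  0.0258] 0.025692260926663213 [ 0.526 -0.066  0.021] [ 0.553 -0.036  0.032] diam 0.03080945852193845
spool 153 [0.5937 0.0874 0.0472] 0.04742186829873685 [0.577 0.071 0.021] [0.612 0.105 0.053] diam 0.03684154988336444
jar 213 [ 0.4894 -0.1515  0.0527] 0.056819473399768006 [ 0.47  -0.172  0.021] [ 0.51  -0.134  0.063] diam 0.04346923312322797
```

View pics/crop0.png

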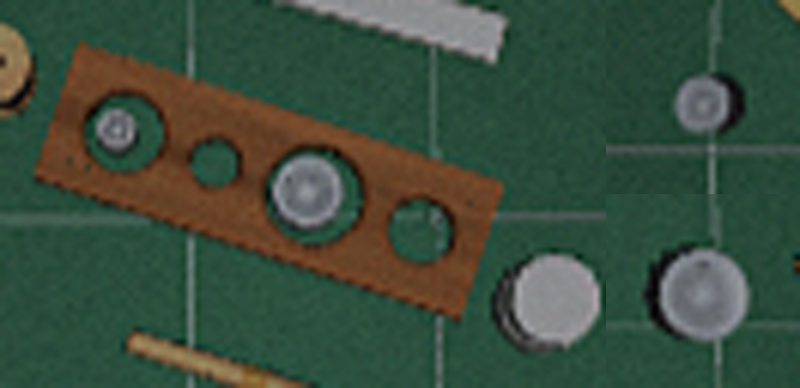

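The crop confirms the sizes by apparent diameter: 25 and 40 loose, 18 in pocket 32, 32 in pocket 40. In the crop the pocket mouths are at (125,132), (214,163), (315,195) and (421,230). Next I fit the rack pose and refine the anvil centres.

```bash
cat >> h.py <<'E'
import json
from scipy.spatial.transform import Rotation as Ro
def go(x,y,z,yaw):
    "remaining turn (units) and shift (units) in tool axes for tool y at world yaw (deg), pointing down"
    s=read_state(); R=Ro.from_rotvec(s['orientation']); a=np.radians(yaw)
    ty=np.array([np.cos(a),np.sin(a),0]); tz=np.array([0,0,-1.]); T=Ro.from_matrix(np.c_[np.cross(ty,tz),ty,tz])
    d=np.array([x,y,z])-s['tool_pos']
    print('t',round(s['t'],2),'pos',s['tool_pos'].round(4),'turn',(np.degrees((R.inv()*T).as_rotvec())/6).round(2),'shift now-axes',(R.inv().apply(d)/.025).round(2),'target-axes',(T.inv().apply(d)/.025).round(2),'open',round(s['opening'],4),'F',s['force'].round(1),'grip',round(float(np.max(s['gripper_force'])),1))
E
python3 - <<'E'
from h import *
c=dict(np.load('top0.npz')); k=8*800/1056
pk=[(125,132),(214,163),(315,195),(421,230)]; yy=[.06775,.02525,-.02125,-.07125]
P=np.array([world(c,230+u/k-.5,150+v/k-.5,.015)[:2] for u,v in pk])
# least squares axis from holes
Y=np.array(yy); A=np.c_[Y,np.ones(4)]; sol=np.linalg.lstsq(A,P,rcond=None)[0]; print('axis',sol,np.linalg.norm(sol[0]),'res',(A@sol-P).round(4).tolist())
f=c['frame'].astype(float); m=((f[...,0]>1.4*f[...,1])*255).astype(np.uint8); m[:150]=0;m[214:]=0;m[:,:232]=0;m[:,316:]=0
cs=max(cv2.findContours(m,0,cv2.CHAIN_APPROX_NONE)[0],key=cv2.contourArea)
W=np.array([world(c,*q[0],.015)[:2] for q in cs],np.float32)*1000; r=cv2.minAreaRect(W); print('rect',r)
for n,u,v in(('18',230+117/k-.5,150+130/k-.5),('32',230+308/k-.5,150+190/k-.5),('25',122+(704-606)/k-.5,202+104/k-.5),('40',366+(704-606)/k-.5,205+(295-194)/k-.5)):
    print(n,world(c,u,v,.027).round(4))
a=np.degrees(np.arctan2(-sol[0][0],sol[0][1])); cen=np.array(r[0])/1000
ax=sol[0]/np.linalg.norm(sol[0])
for n,y in zip((32,18,40,25),yy): print('pocket',n,'holes',(sol[1]+ax*y).round(4),'rect',(cen+ax*y).round(4))
print('rack yaw',a); go(.5675,.033,.15,a)
E
```

```text
axis [[ 0.31609174  0.94436578]
 [ 0.54606363 -0.03360758]] 0.9958617966105067 res [[-0.0002, 0.0002], [0.0003, -0.0004], [0.0, 0.0004], [-0.0001, -0.0001]]
rect ((545.5897827148438, -33.859130859375), (198.23399353027344, 63.78697967529297), 71.65131378173828)
18 [0.567  0.0332 0.027 ]
32 [ 0.5402 -0.0505  0.027 ]
25 [0.4406 0.3277 0.027 ]
40 [ 0.433  -0.3161  0.027 ]
pocket 32 holes [0.5676 0.0306] rect [0.5671 0.0304]
pocket 18 holes [ 0.5541 -0.0097] rect [ 0.5536 -0.0099]
pocket 40 holes [ 0.5393 -0.0538] rect [ 0.5388 -0.054 ]
pocket 25 holes [ 0.5234 -0.1012] rect [ 0.523  -0.1014]
rack yaw -18.506076216072344
t 0.1 pos [0.1452 0.5816 0.2287] turn [-1.000e-02  1.000e-02  1.575e+01] shift now-axes [-21.71 -17.19   3.17] target-axes [-15.45  22.98   3.15] open 0.0929 F [ 0.2  0.3 -0.5] grip 0.0
```

Call:
move_arm([
  [0,0,1,0,0,0,60],
  [0,0,1,0,0,0,60],
  [0,0,1,0,0,0,60],
  [0,0,1,0,0,0,60],
  [0,0,1,0,0,0,60],
  [0,0,1,0,0,0,60],
  [0,0,1,0,0,0,60],
  [0,0,1,0,0,0,60],
  [0,0,1,0,0,0,40],
  [0,0,1,0,0,0,40],
], force=20)

```text
t: 1.1
tool_pos: [0.1453, 0.5818, 0.229]
orientation: [1.896, 2.504, -0.002]
force: [-0.7, 0.5, -0.3]
opening: 0.0481
gripper_force: 0.0
```

Call:
move_arm([
  [0,0,1,0,0,0,36],
  [0,0,1,0,0,0,36],
  [0,0,1,0,0,0,36],
  [0,0,1,0,0,0,36],
  [0,0,1,0,0,0,36],
  [0,0,0.75,0,0,0,36],
  [0,0,0,-0.6,1,0,36],
  [0,0,0,-0.6,1,0,36],
  [0,0,0,-0.6,1,0,36],
  [0,0,0,-0.6,1,0,36],
])

```text
t: 2.1
tool_pos: [0.2215, 0.4923, 0.229]
orientation: [2.549, 1.835, -0.001]
force: [0.4, -0.0, -0.2]
opening: 0.0359
gripper_force: 0.0
```

Call:
move_arm([
  [0,0,0,-0.7,1,0,36],
  [0,0,0,-0.7,1,0,36],
  [0,0,0,-0.7,1,0,36],
  [0,0,0,-0.7,1,0,36],
  [0,0,0,-0.7,1,0,36],
  [0,0,0,-0.7,1,0,36],
  [0,0,0,-0.7,1,0,36],
  [0,0,0,-0.7,1,0,36],
  [0,0,0,-0.7,1,0,36],
  [0,0,0,-0.7,1,0,36],
])

```text
t: 3.1
tool_pos: [0.4029, 0.2469, 0.2293]
orientation: [-2.55, -1.835, 0.001]
force: [0.7, -0.7, -0.4]
opening: 0.036
gripper_force: 0.0
```

```bash
python3 -c "
from h import *
go(.567,.033,.12,-18.5)"
```

```text
t 3.1 pos [0.4029 0.2469 0.2293] turn [-0.  0. -0.] shift now-axes [-6.03  8.94  4.37] target-axes [-6.03  8.94  4.37] open 0.036 F [ 0.7 -0.7 -0.4] grip 0.0
```

Call:
move_arm([
  [0,0,0,-0.6,0.9,0,36],
  [0,0,0,-0.6,0.9,0,36],
  [0,0,0,-0.6,0.9,0.3,36],
  [0,0,0,-0.6,0.9,0.5,36],
  [0,0,0,-0.6,0.9,0.6,36],
  [0,0,0,-0.6,0.9,0.6,36],
  [0,0,0,-0.6,0.9,0.6,36],
  [0,0,0,-0.6,0.9,0.6,36],
  [0,0,0,-0.6,0.9,0.6,36],
  [0,0,0,-0.63,0.84,0.57,36],
])

```text
t: 4.1
tool_pos: [0.5668, 0.0332, 0.1192]
orientation: [-2.55, -1.834, 0.001]
force: [-0.0, -0.1, -0.2]
opening: 0.0361
gripper_force: 0.0
```

```bash
python3 -c "
from h import *
go(.567,.033,.0285,-18.5)
c=cam('side');v=c['R']@np.array([.567,.033,.03])+np.array(c['tvec']).ravel();u,w=int(c['fx']*v[0]/v[2]+c['cx']),int(c['fy']*v[1]/v[2]+c['cy']);print(u,w)
cv2.imwrite('pics/s1.png',cv2.resize(c['frame'][w-70:w+40,u-70:u+70,::-1],(700,550),interpolation=cv2.INTER_CUBIC))"
```

```text
t 4.1 pos [0.5668 0.0332 0.1192] turn [-0.01  0.   -0.01] shift now-axes [-0.    0.01  3.63] target-axes [-0.    0.01  3.63] open 0.0361 F [-0.  -0.1 -0.2] grip 0.0
236 207
```

View pics/s1.png

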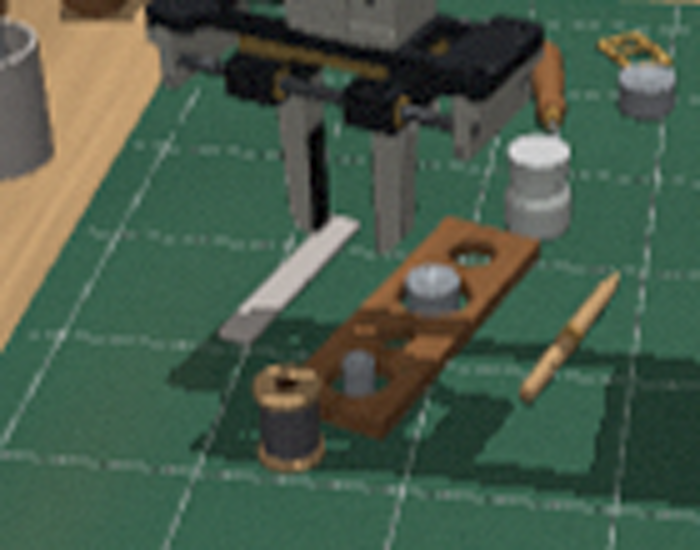

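The gripper, at crop (350,240), hangs squarely over anvil_18 at (358,370). The spool and folder are clear of the fingers.

Call:
move_arm([
  [0,0,0,0,0,0.8,36],
  [0,0,0,0,0,0.8,36],
  [0,0,0,0,0,0.8,36],
  [0,0,0,0,0,0.73,36],
  [0,0,0,0,0,0.5,36],
  [0,0,0,0,0,0,10],
  [0,0,0,0,0,0,10],
  [0,0,0,0,0,0,10],
  [0,0,0,0,0,0,10],
  [0,0,0,0,0,0,10],
])

```text
t: 5.15
tool_pos: [0.5673, 0.0341, 0.0305]
orientation: [2.549, 1.834, 0.002]
force: [0.6, -0.3, 1.6]
opening: 0.0171
gripper_force: 20.0
```

```bash
python3 -c "
from h import *
go(.5537,-.0098,.0285,-18.5)"
```

```text
t 5.15 pos [0.5673 0.0341 0.0305] turn [ 0.01 -0.   -0.  ] shift now-axes [-1.84  0.04  0.08] target-axes [-1.84  0.04  0.08] open 0.0171 F [ 0.6 -0.3  1.6] grip 20.0
```

Call:
move_arm([
  [0,0,0,0,0,-0.3,10],
  [0,0,0,0,0,-0.6,10],
  [0,0,0,0,0,-0.6,10],
  [0,0,0,-0.4,0,0,10],
  [0,0,0,-0.6,0.02,0,10],
  [0,0,0,-0.6,0.02,0,10],
  [0,0,0,-0.24,0,0,10],
  [0,0,0,0,0,0,10],
  [0,0,0,0,0,0,10],
  [0,0,0,0,0,0,10],
])

```text
t: 6.15
tool_pos: [0.5529, -0.0096, 0.0669]
orientation: [-2.55, -1.835, 0.0]
force: [-0.6, -0.5, -1.1]
opening: 0.0169
gripper_force: 20.0
```

Run:
```python
from h import *
go(.5537,-.0098,.0295,-18.5)
c=cam('side');v=c['R']@np.array([.554,-.01,.03])+np.array(c['tvec']).ravel();u,w=int(c['fx']*v[0]/v[2]+c['cx']),int(c['fy']*v[1]/v[2]+c['cy'])
cv2.imwrite('pics/s2.png',cv2.resize(c['frame'][w-40:w+30,u-40:u+40,::-1],(640,560),interpolation=cv2.INTER_CUBIC))
```

```text
t 6.15 pos [ 0.5529 -0.0096  0.0669] turn [-0. -0. -0.] shift now-axes [0.   0.03 1.5 ] target-axes [0.   0.03 1.5 ] open 0.0169 F [-0.6 -0.5 -1.1] grip 20.0
```

View pics/s2.png

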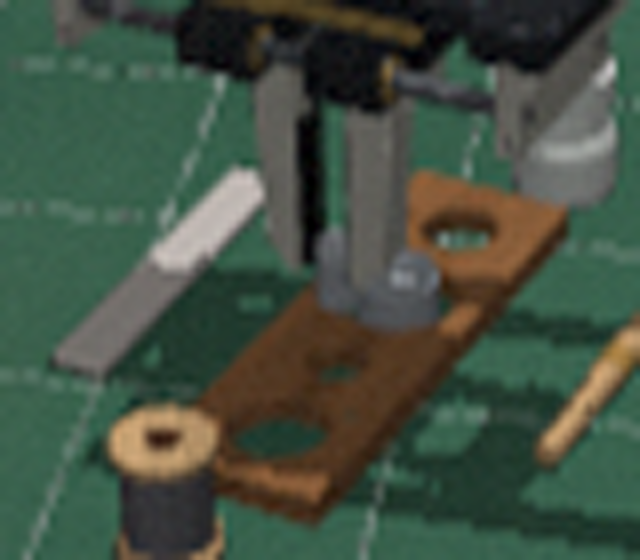

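Anvil_18 is held upright at crop (335,275), above its pocket at (340,360). I lower and release it.

Call:
move_arm([
  [0,0,0,0,0.02,0.3,10],
  [0,0,0,0,0,0.4,10],
  [0,0,0,0,0,0.4,10],
  [0,0,0,0,0,0.25,10],
  [0,0,0,0,0,0.15,10],
  [0,0,0,0,0,0,10],
  [0,0,0,0,0,0,10],
  [0,0,0,0,0,0,30],
  [0,0,0,0,0,0,30],
  [0,0,0,0,0,0,30],
])

```text
t: 7.2
tool_pos: [0.5531, -0.0099, 0.0292]
orientation: [-2.55, -1.835, 0.001]
force: [-0.0, -0.4, 0.4]
opening: 0.0295
gripper_force: 0.0
```

Call:
move_arm([
  [0,0,0,0,0,-0.4,50],
  [0,0,0,0,0,-0.8,50],
  [0,0,0,-0.3,0,-0.8,50],
  [0,0,0,-0.6,0,0,50],
  [0,0,0,-0.5,0,0,50],
  [0,0,0,-0.2,0,0,50],
  [0,0,0,0,0,0,50],
  [0,0,0,0,0,0,50],
  [0,0,0,0,0,0,50],
  [0,0,0,0,0,0,50],
])

```text
t: 8.2
tool_pos: [0.5406, -0.0475, 0.0793]
orientation: [-2.549, -1.835, 0.0]
force: [0.3, -0.2, -0.5]
opening: 0.0502
gripper_force: 0.0
```

```bash
cat >> h.py <<'E'
def blob(n,x,y,r,zlo=.02,zhi=.034):
    c=cam('top');P=[]
    for v in range(384):
        pass
    vv,uu=np.mgrid[0:384,0:512]; d=np.stack([(uu-c['cx'])/c['fx'],(vv-c['cy'])/c['fy'],np.ones_like(uu)],-1)*c['z_map'][...,None]
    W=(d-np.array(c['tvec']).ravel())@c['R']; m=(np.hypot(W[...,0]-x,W[...,1]-y)<r)&(W[...,2]>zlo)&(W[...,2]<zhi)&(c['z_map']>0)
    print(n,m.sum(),W[m].mean(0).round(4) if m.any() else None)
E
sed -i '/for v in range(384):/,+1d' h.py
python3 -c "
from h import *
go(.5400,-.0505,.0295,-18.5)
c=cam('side');v=c['R']@np.array([.554,-.01,.03])+np.array(c['tvec']).ravel();u,w=int(c['fx']*v[0]/v[2]+c['cx']),int(c['fy']*v[1]/v[2]+c['cy'])
cv2.imwrite('pics/s3.png',cv2.resize(c['frame'][w-40:w+30,u-40:u+40,::-1],(640,560),interpolation=cv2.INTER_CUBIC))"
```

```text
t 8.2 pos [ 0.5406 -0.0475  0.0793] turn [-0. -0. -0.] shift now-axes [-0.12  0.01  1.99] target-axes [-0.12  0.01  1.99] open 0.0502 F [ 0.3 -0.2 -0.5] grip 0.0
```

View pics/s3.png

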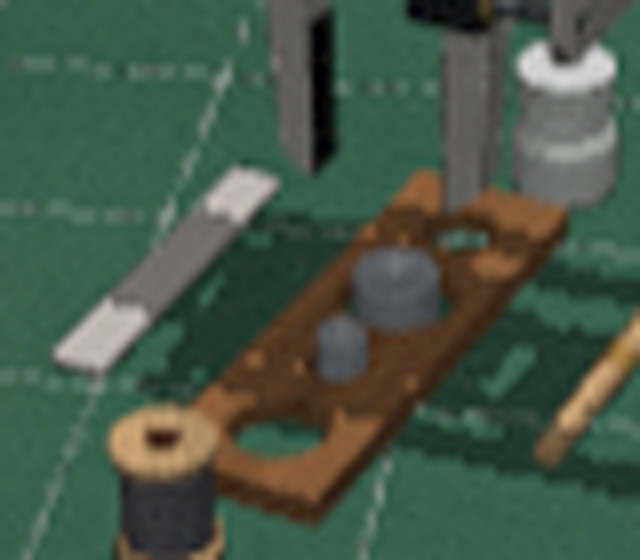

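Anvil_18 is in its pocket at crop (342,345), and its visible height fits 12 mm proud. Next is anvil_32 at (397,285).

Call:
move_arm([
  [0,0,0,-0.12,0,0.5,48],
  [0,0,0,0,0,0.6,48],
  [0,0,0,0,0,0.5,48],
  [0,0,0,0,0,0.4,48],
  [0,0,0,0,0,0,48],
  [0,0,0,0,0,0,20],
  [0,0,0,0,0,0,20],
  [0,0,0,0,0,0,20],
  [0,0,0,0,0,0,20],
  [0,0,0,0,0,0,20],
], force=25)

```text
t: 9.25
tool_pos: [0.54, -0.0507, 0.0299]
orientation: [2.55, 1.835, 0.001]
force: [1.2, -0.1, 0.6]
opening: 0.0307
gripper_force: 25.0
```

Call:
move_arm([
  [0,0,0,0,0,-0.4,20],
  [0,0,0,0,0,-0.8,20],
  [0,0,0,0,0,-0.8,20],
  [0,0,0,0.6,0,0,20],
  [0,0,0,0.8,0,0,20],
  [0,0,0,0.9,0,0,20],
  [0,0,0,0.8,0,0,20],
  [0,0,0,0.3,0,0,20],
  [0,0,0,0,0,0,20],
  [0,0,0,0,0,0,20],
])

```text
t: 10.25
tool_pos: [0.5663, 0.0297, 0.0792]
orientation: [-2.549, -1.835, 0.001]
force: [-0.7, -0.4, -1.2]
opening: 0.0307
gripper_force: 25.0
```

```bash
python3 -c "
from h import *
go(.5673,.0305,.0295,-18.5)"
```

```text
t 10.25 pos [0.5663 0.0297 0.0792] turn [-0.01  0.01  0.  ] shift now-axes [0.04 0.03 1.99] target-axes [0.04 0.03 1.99] open 0.0307 F [-0.7 -0.4 -1.2] grip 25.0
```

Call:
move_arm([
  [0,0,0,0.03,0.02,0.4,20],
  [0,0,0,0,0,0.5,20],
  [0,0,0,0,0,0.5,20],
  [0,0,0,0,0,0.35,20],
  [0,0,0,0,0,0.25,20],
  [0,0,0,0,0,0,20],
  [0,0,0,0,0,0,20],
  [0,0,0,0,0,0,46],
  [0,0,0,0,0,0,46],
  [0,0,0,0,0,0,46],
])

```text
t: 11.25
tool_pos: [0.5678, 0.0304, 0.0299]
orientation: [2.55, 1.835, 0.001]
force: [-0.4, 0.2, -0.8]
opening: 0.045
gripper_force: 0.0
```

Call:
move_arm([
  [0,0,0,0,0,-0.5,46],
  [0,0,0,0,0,-0.8,46],
  [0,0,0,0,0,-0.9,46],
  [0,0,0,0.5,-0.2,-0.9,46],
  [0,0,0,1,-0.6,-0.6,46],
  [0,0,0,1,-0.6,0,46],
  [0,0,0,1,-0.6,0,46],
  [0,0,0,1,-0.6,0,46],
  [0,0,0,1,-0.6,0,46],
  [0,0,0,1,-0.6,0,46],
])

```text
t: 12.25
tool_pos: [0.529, 0.2159, 0.1235]
orientation: [2.55, 1.835, 0.002]
force: [-0.1, -0.4, -1.6]
opening: 0.0459
gripper_force: 0.0
```

```bash
python3 -c "
from h import *
go(.4406,.3279,.0225,-18.5)
blob('18',.5537,-.0098,.02);blob('32',.5673,.0305,.022)"
```

```text
t 12.25 pos [0.529  0.2159 0.1235] turn [ 0.01 -0.01 -0.  ] shift now-axes [ 3.12 -4.78  4.04] target-axes [ 3.12 -4.77  4.04] open 0.0459 F [-0.1 -0.4 -1.6] grip 0.0
18 37 [ 0.5532 -0.0107  0.0257]
32 107 [0.567  0.0301 0.0257]
```

Depth shows the 18 and the 32 both seated, tops at 25.7 mm like the pieces seated at the start. Now anvil_25, gripped at the same height so the fingertips clear the rack on placing.

Call:
move_arm([
  [0,0,0,0.6,-0.9,0,46],
  [0,0,0,0.6,-0.9,0,46],
  [0,0,0,0.6,-0.9,0,46],
  [0,0,0,0.6,-0.9,0,46],
  [0,0,0,0.5,-0.8,0,46],
  [0,0,0,0.22,-0.38,0.3,46],
  [0,0,0,0,0,0.6,46],
  [0,0,0,0,0,0.6,46],
  [0,0,0,0,0,0,46],
  [0,0,0,0,0,0,46],
])

```text
t: 13.35
tool_pos: [0.4404, 0.3253, 0.0834]
orientation: [2.551, 1.833, -0.004]
force: [0.0, -0.1, 0.7]
opening: 0.046
gripper_force: 0.0
```

```bash
python3 -c "
from h import *
go(.4407,.3279,.0295,-18.5)"
```

```text
t 13.35 pos [0.4404 0.3253 0.0834] turn [-0.01  0.02 -0.02] shift now-axes [ 0.11 -0.02  2.15] target-axes [ 0.1  -0.02  2.15] open 0.046 F [ 0.  -0.1  0.7] grip 0.0
```

Call:
move_arm([
  [0,0,0,0.1,-0.02,0.6,46],
  [0,0,0,0,0,0.7,46],
  [0,0,0,0,0,0.5,46],
  [0,0,0,0,0,0.35,46],
  [0,0,0,0,0,0,15],
  [0,0,0,0,0,0,15],
  [0,0,0,0,0,0,15],
  [0,0,0,0,0,0,15],
  [0,0,0,0,0,0,15],
  [0,0,0,0,0,0,15],
])

```text
t: 14.35
tool_pos: [0.4415, 0.3296, 0.0318]
orientation: [2.55, 1.835, 0.003]
force: [-0.1, -0.5, 4.1]
opening: 0.0238
gripper_force: 25.0
```

Call:
move_arm([
  [0,0,0,0,0,-0.4,15],
  [0,0,0,0,0,-0.8,15],
  [0,0,0,0,0,-0.9,15],
  [0,0,0,-0.5,0.2,-0.9,15],
  [0,0,0,-0.9,0.4,-0.7,15],
  [0,0,0,-1,0.5,0,15],
  [0,0,0,-1,0.5,0,15],
  [0,0,0,-1,0.5,0,15],
  [0,0,0,-1,0.5,0,15],
  [0,0,0,-1,0.5,0,15],
])

```text
t: 15.35
tool_pos: [0.4633, 0.1517, 0.1238]
orientation: [-2.55, -1.835, 0.0]
force: [-0.4, 0.0, -1.5]
opening: 0.0237
gripper_force: 25.0
```

```bash
python3 -c "
from h import *
go(.5232,-.1013,.0295,-18.5)"
```

```text
t 15.35 pos [0.4633 0.1517 0.1238] turn [-0.  0. -0.] shift now-axes [-8.83  5.49  3.77] target-axes [-8.84  5.48  3.77] open 0.0237 F [-0.4  0.  -1.5] grip 25.0
```

Call:
move_arm([
  [0,0,0,-0.95,0.6,0,15],
  [0,0,0,-0.95,0.6,0,15],
  [0,0,0,-0.95,0.6,0,15],
  [0,0,0,-0.95,0.6,0,15],
  [0,0,0,-0.95,0.6,0,15],
  [0,0,0,-0.95,0.6,0,15],
  [0,0,0,-0.95,0.6,0,15],
  [0,0,0,-0.95,0.6,0,15],
  [0,0,0,-0.8,0.5,0,15],
  [0,0,0,-0.43,0.18,0,15],
])

```text
t: 16.35
tool_pos: [0.5234, -0.1018, 0.1238]
orientation: [2.551, 1.833, -0.0]
force: [0.4, 0.4, -0.6]
opening: 0.0232
gripper_force: 25.0
```

Call:
move_arm([
  [0,0,0,0,0,0,15],
  [0,0,0,0,0,0.4,15],
  [0,0,0,0,0,0.6,15],
  [0,0,0,0,0,0.6,15],
  [0,0,0,0,0,0.4,15],
  [0,0,0,0,0,0,15],
  [0,0,0,0,0,0,15],
  [0,0,0,0,0,0,15],
  [0,0,0,0,0,0,15],
  [0,0,0,0,0,0,15],
])

```text
t: 17.35
tool_pos: [0.5237, -0.1002, 0.0741]
orientation: [2.549, 1.834, 0.001]
force: [0.4, 0.5, -0.5]
opening: 0.0236
gripper_force: 25.0
```

```bash
python3 -c "
from h import *
go(.5232,-.1013,.0295,-18.5)"
```

```text
t 17.35 pos [ 0.5237 -0.1002  0.0741] turn [ 0.01 -0.   -0.  ] shift now-axes [-0.05 -0.01  1.78] target-axes [-0.05 -0.01  1.78] open 0.0236 F [ 0.4  0.5 -0.5] grip 25.0
```

Call:
move_arm([
  [0,0,0,-0.03,0,0.4,15],
  [0,0,0,0,0,0.5,15],
  [0,0,0,0,0,0.4,15],
  [0,0,0,0,0,0.25,15],
  [0,0,0,0,0,0.2,15],
  [0,0,0,0,0,0,15],
  [0,0,0,0,0,0,15],
  [0,0,0,0,0,0,38],
  [0,0,0,0,0,0,38],
  [0,0,0,0,0,0,38],
])

```text
t: 18.35
tool_pos: [0.5229, -0.1007, 0.0293]
orientation: [-2.55, -1.835, 0.0]
force: [-0.7, -0.5, -0.1]
opening: 0.0372
gripper_force: 0.0
```

Call:
move_arm([
  [0,0,0,0,0,-0.5,38],
  [0,0,0,0,0,-0.8,38],
  [0,0,0,0,0,-0.9,38],
  [0,0,0,0,0,-0.9,38],
  [0,0,0,-0.5,0,-0.6,54],
  [0,0,0,-1,0,0,54],
  [0,0,0,-1,0,0,54],
  [0,0,0,-1,0,0,54],
  [0,0,0,-1,0,0,54],
  [0,0,0,-1,0,0,54],
])

```text
t: 19.35
tool_pos: [0.4784, -0.2328, 0.1226]
orientation: [2.55, 1.835, -0.0]
force: [-0.1, -0.0, 0.3]
opening: 0.0541
gripper_force: 0.0
```

```bash
python3 -c "
from h import *
blob('25',.5232,-.1013,.022)
go(.433,-.3162,.0295,-18.5)"
```

```text
25 71 [ 0.5221 -0.1012  0.0254]
t 19.4 pos [ 0.4774 -0.2359  0.1227] turn [ 0.    0.02 -0.02] shift now-axes [-3.6  -0.66  3.74] target-axes [-3.61 -0.67  3.73] open 0.0543 F [-1.4 -2.5 -0.2] grip 0.0
```

Call:
move_arm([
  [0,0,0,-0.7,-0.1,0,54],
  [0,0,0,-0.9,-0.2,0,54],
  [0,0,0,-0.9,-0.2,0,54],
  [0,0,0,-0.7,-0.16,0,54],
  [0,0,0,-0.3,0,0.2,54],
  [0,0,0,0,0,0.7,54],
  [0,0,0,0,0,0.7,54],
  [0,0,0,0,0,0,54],
  [0,0,0,0,0,0,54],
  [0,0,0,0,0,0,54],
])

```text
t: 20.4
tool_pos: [0.4365, -0.3091, 0.0832]
orientation: [2.549, 1.835, 0.001]
force: [0.5, 0.5, 0.7]
opening: 0.0538
gripper_force: 0.0
```

```bash
python3 -c "
from h import *
go(.433,-.3162,.0295,-18.5)"
```

```text
t 20.4 pos [ 0.4365 -0.3091  0.0832] turn [ 0.01  0.   -0.  ] shift now-axes [-0.31 -0.04  2.15] target-axes [-0.31 -0.04  2.15] open 0.0538 F [0.5 0.5 0.7] grip 0.0
```

Call:
move_arm([
  [0,0,0,-0.31,-0.04,0.2,54],
  [0,0,0,0,0,0.6,54],
  [0,0,0,0,0,0.6,54],
  [0,0,0,0,0,0.45,54],
  [0,0,0,0,0,0.3,54],
  [0,0,0,0,0,0,30],
  [0,0,0,0,0,0,30],
  [0,0,0,0,0,0,30],
  [0,0,0,0,0,0,30],
  [0,0,0,0,0,0,30],
], force=30)

```text
t: 21.4
tool_pos: [0.4326, -0.3159, 0.0286]
orientation: [2.55, 1.835, 0.0]
force: [0.3, -0.4, -2.0]
opening: 0.0386
gripper_force: 30.0
```

Call:
move_arm([
  [0,0,0,0,0,-0.4,30],
  [0,0,0,0,0,-0.8,30],
  [0,0,0,0,0,-0.9,30],
  [0,0,0,0,0,-0.9,30],
  [0,0,0,0.3,0,-0.7,30],
  [0,0,0,0.7,0,0,30],
  [0,0,0,0.9,0,0,30],
  [0,0,0,0.9,0,0,30],
  [0,0,0,0.9,0,0,30],
  [0,0,0,0.9,0,0,30],
])

```text
t: 22.4
tool_pos: [0.4693, -0.2061, 0.1219]
orientation: [2.549, 1.834, 0.001]
force: [0.3, 0.1, -2.1]
opening: 0.0386
gripper_force: 30.0
```

```bash
python3 -c "
from h import *
go(.5390,-.0539,.0295,-18.5)"
```

```text
t 22.4 pos [ 0.4693 -0.2061  0.1219] turn [ 0.01  0.   -0.01] shift now-axes [6.66 0.7  3.69] target-axes [6.66 0.71 3.69] open 0.0386 F [ 0.3  0.1 -2.1] grip 30.0
```

Call:
move_arm([
  [0,0,0,0.9,0.1,0,30],
  [0,0,0,0.9,0.1,0,30],
  [0,0,0,0.9,0.1,0,30],
  [0,0,0,0.9,0.1,0,30],
  [0,0,0,0.9,0.1,0,30],
  [0,0,0,0.9,0.1,0,30],
  [0,0,0,0.8,0.1,0.3,30],
  [0,0,0,0.46,0.01,0.5,30],
  [0,0,0,0,0,0.6,30],
  [0,0,0,0,0,0.5,30],
])

```text
t: 23.4
tool_pos: [0.5378, -0.0548, 0.0716]
orientation: [-2.549, -1.835, 0.002]
force: [-0.2, -0.5, -3.3]
opening: 0.0385
gripper_force: 30.0
```

Call:
move_arm([
  [0,0,0,0,0,0,30],
  [0,0,0,0,0,0,30],
  [0,0,0,0,0,0,30],
  [0,0,0,0,0,0,30],
  [0,0,0,0,0,0,30],
  [0,0,0,0,0,0,30],
  [0,0,0,0,0,0,30],
  [0,0,0,0,0,0,30],
  [0,0,0,0,0,0,30],
  [0,0,0,0,0,0,30],
])

```text
t: 24.4
tool_pos: [0.5387, -0.0546, 0.0733]
orientation: [-2.55, -1.835, 0.0]
force: [0.2, 0.1, -2.8]
opening: 0.0389
gripper_force: 30.0
```

```bash
python3 -c "
from h import *
go(.5390,-.0539,.0295,-18.5)"
```

```text
t 24.4 pos [ 0.5387 -0.0546  0.0733] turn [-0.  0. -0.] shift now-axes [0.03 0.   1.75] target-axes [0.03 0.   1.75] open 0.0389 F [ 0.2  0.1 -2.8] grip 30.0
```

Call:
move_arm([
  [0,0,0,0.02,0,0.4,30],
  [0,0,0,0,0,0.5,30],
  [0,0,0,0,0,0.4,30],
  [0,0,0,0,0,0.28,30],
  [0,0,0,0,0,0.2,30],
  [0,0,0,0,0,0,30],
  [0,0,0,0,0,0,30],
  [0,0,0,0,0,0,54],
  [0,0,0,0,0,0,54],
  [0,0,0,0,0,0,54],
])

```text
t: 25.4
tool_pos: [0.5392, -0.0542, 0.0293]
orientation: [2.55, 1.835, 0.001]
force: [1.0, -0.4, -0.1]
opening: 0.0532
gripper_force: 0.0
```

Call:
move_arm([
  [0,0,0,0,0,-0.4,54],
  [0,0,0,0,0,-0.8,54],
  [0,0,0,0,0,-0.9,54],
  [0,0,0,0,0,-0.9,54],
  [0,0,0,0,-0.5,-0.9,54],
  [0,0,0,0,-0.8,-0.9,54],
  [0,0,0,0,-0.9,0,54],
  [0,0,0,0,-0.9,0,54],
  [0,0,0,0,-0.9,0,54],
  [0,0,0,0,0,0,54],
])

```text
t: 26.4
tool_pos: [0.4426, -0.0217, 0.1495]
orientation: [-2.549, -1.836, -0.0]
force: [0.6, 0.4, 0.3]
opening: 0.054
gripper_force: 0.0
```

Run:
```python
from h import *
for a in(('18',.5537,-.0098,.02),('32',.5673,.0305,.022),('40',.539,-.0539,.023),('25',.5232,-.1013,.02)): blob(*a)
go(.5,0,.2,-18.5)
t=cam('top')['frame'][130:260,70:440,::-1]; s=cam('side')['frame'][150:260,180:320,::-1]
a=cv2.resize(t,(800,281),interpolation=cv2.INTER_CUBIC); b=cv2.resize(s,(400,314),interpolation=cv2.INTER_CUBIC)
cv2.imwrite('pics/end.png',np.vstack([a,np.hstack([b,np.zeros_like(b)])]))
```

```text
18 12 [ 0.5568 -0.0074  0.0257]
32 79 [0.5706 0.0288 0.0254]
40 0 None
25 0 None
t 26.6 pos [ 0.445  -0.0226  0.1496] turn [ 0.01 -0.   -0.01] shift now-axes [ 1.56  1.8  -2.01] target-axes [ 1.56  1.8  -2.02] open 0.0537 F [-0.3  0.1  0.8] grip 0.0
```

View pics/end.png

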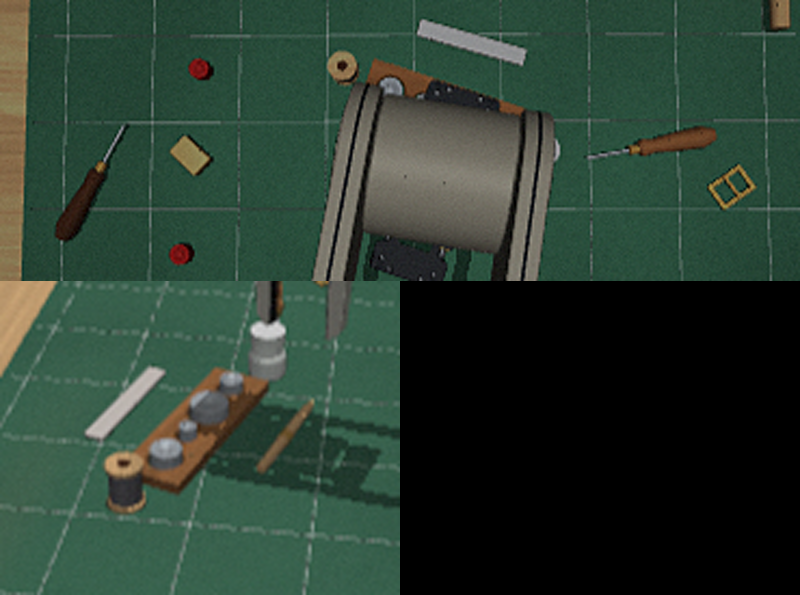

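The side view shows all four in the rack and the bystanders unmoved, but the 40 at (210,407) may be tilted. I clear the arm away and measure it.

Call:
move_arm([
  [0,0,0,0.6,0,0,54],
  [0,0,0,1,0,0,54],
  [0,0,0,1,0,0,54],
  [0,0,0,1,0,0,54],
  [0,0,0,1,0,0,54],
  [0,0,0,1,0,0,54],
  [0,0,0,1,0,0,54],
  [0,0,0,1,0,0,54],
  [0,0,0,1,0,0,54],
  [0,0,0,0.6,0,0,54],
])

```text
t: 27.7
tool_pos: [0.5178, 0.1972, 0.1485]
orientation: [-2.549, -1.836, 0.0]
force: [0.7, -0.3, -0.1]
opening: 0.0538
gripper_force: 0.0
```

Run:
```python
from h import *
for a in(('18',.5537,-.0098,.02),('32',.5673,.0305,.022),('25',.5232,-.1013,.02)): blob(*a)
c=cam('top')
vv,uu=np.mgrid[0:384,0:512]; d=np.stack([(uu-c['cx'])/c['fx'],(vv-c['cy'])/c['fy'],np.ones_like(uu)],-1)*c['z_map'][...,None]
W=(d-np.array(c['tvec']).ravel())@c['R']
for n,x,y,r in(('40',.539,-.0539,.025),('32',.5673,.0305,.02),('25',.5232,-.1013,.017),('18',.5537,-.0098,.014)):
    m=(np.hypot(W[...,0]-x,W[...,1]-y)<r)&(W[...,2]>.02)&(W[...,2]<.05); P=W[m]; q=P.mean(0)
    A=np.c_[P[:,:2]-q[:2],np.ones(len(P))]; s=np.linalg.lstsq(A,P[:,2],rcond=None)[0]
    print(n,len(P),q.round(4),'slope deg',np.degrees(s[:2]).round(1))
t=c['frame'][145:215,225:330,::-1]; s=cam('side')['frame'][180:250,200:290,::-1]
a=cv2.resize(t,(450,300),interpolation=cv2.INTER_CUBIC);b=cv2.resize(s,(386,300),interpolation=cv2.INTER_CUBIC)
cv2.imwrite('pics/end2.png',np.hstack([a,b])[:,:800])
```

```text
18 38 [ 0.5536 -0.0105  0.025 ]
32 110 [0.5671 0.0301 0.0258]
25 69 [ 0.5222 -0.1011  0.0257]
40 173 [ 0.5386 -0.0544  0.026 ] slope deg [ 0.  -1.3]
32 107 [0.5671 0.03   0.0263] slope deg [0.2 0.3]
25 69 [ 0.5222 -0.1011  0.0259] slope deg [2.2 0.4]
18 34 [ 0.5531 -0.0102  0.0262] slope deg [-0.5 -6.5]
```

View pics/end2.png

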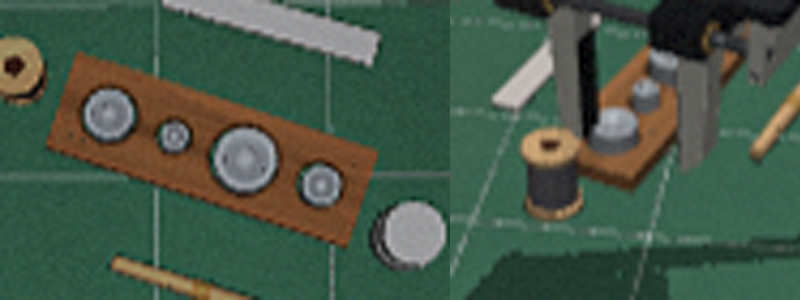

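The top view shows all four anvils centred in their own pockets at (109,114), (174,136), (245,159) and (321,185). Their tops are level at 26 mm, so the apparent tilt of the 40 was shadow. I hand the job in.

```bash
python3 -c "
from plant import *
print(close_job())"
```

```text
the job is handed in; nothing more can be done
None
```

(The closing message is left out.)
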